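Click the sample cell into the photometer and close its carriage

TASK

Measure the next sample: take the middle-sized of the three capped cells out of the cell stand and, with the photometer's cell carriage still pulled out, push the cell gently straight down into the holder, past its sprung side ball, until it clicks and sits on the floor of the well (the glass must not be forced: stop as soon as it bottoms). Then let go and slide the carriage all the way into the photometer until its front closes on the housing, leaving the other cells, the glassware and the bottles alone.

Things in the scene. Friction and masses are not known exactly. Their poses are not given: they have to be found in the camera images.
- photometer: White bench photometer, 170 deep (x), 200 wide (y), 114 mm high, display and keys on the right; fixed. Origin: centre of its underside; it faces its own -x. A port 55 mm wide, 94 mm high, in the left of the front (y +45 mm) takes the carriage, which slides along x. Contact of the middle cell with it, carriage and holder over 36 N in all (ball's thrust included; a push of about 20 N) is forcing.
- carriage (a joint): Cell carriage, a drawer on a slide: 0 = fully home (its front closed on the photometer's face), up to 0.095 m = pulled right out towards -x of the photometer; starts 85 to 95 mm out. Slides with about 3 N of friction and stays where it is left; home is a hard stop. In the floor of its well a sprung lifter pin (2 to 3 N) raises a cell that is not clicked in by up to 7 mm.
- cell_well (a point): Centre of the well's mouth in the carriage's aluminium holder block (44 x 40 mm), on the block's top, 54 mm above the bench; moves with the carriage, axes as the photometer's. Well 24 (x) x 14 mm (y), 3 mm bevel at the mouth. Its floor, set by a screw to suit the light beam, lies 31 to 46 mm below the mouth: it differs each time and is not reported, so it must be felt.
- ball (a joint): Sprung 10 mm steel ball in the middle of the well's +y wall, 20 mm above the well's floor. Value: m pushed back into the wall; 0 = free, 4 mm out in the well; max 0.004; spring 4 N + 1 N/mm. Forcing the cell past it takes 5 to 10 N down, then 1 to 3 N of drag (4 to 6 N on the lifter); in the last 2 to 3 mm it clicks out over the shoulder at the cell's neck to 0 to 0.7 mm and holds the cell down.
- tab (a point): Middle of the front face of the black grip tab on the carriage's white front plate, 50 mm above the bench; moves with the carriage, axes as the photometer's. Tab 20 (x) x 12 (y) x 24 mm (z): push it along +x or pinch it across y. The plate (8 mm thick, 60 wide, 6 to 94 mm above the bench) is 16 to 24 mm, the well's centre 57 mm, behind (+x of) this point.
- cell_stand: Grey fixed cell stand, 52 (x) x 124 (y) x 26 mm on a 58 x 130 foot, with three equal slots (34.5 mm along x, 14.5 mm along y, 20 mm deep) 42 mm apart along its y, one cell standing in each; origin: centre of the underside, slot floors 6 mm above it.
- middle_cell: The cell to load: 22.5 long (x), 12.5 thick (y), 66 mm high, about 58 g; origin: centre of its underside. Upward: foot chamfered 3 mm, clear body to 16 mm, neck 3 mm narrower all round to 26, white stopper to 48, finger rim 28.5 x 18.5 to 51, grip 22.5 x 12.5 to 66 mm: hold it there across y, fingertips just above the rim. Fits either way round. Which slot it is in varies.
- short_cell: Same cell but 12.5 mm long (x); leave it in the stand. Origin: centre of its underside.
- long_cell: Same cell but 32.5 mm long (x), too long for the well; leave it in the stand. Origin: centre of its underside.
- wash_bottle: White squeeze bottle with a bent spout, 152 mm high; bystander. Origin: centre of its underside, as for the next ones.
- conical_flask: Glass conical flask, 66 mm wide, 112 mm high; bystander.
- small_beaker: Small glass beaker, 50 mm wide, 51 mm high; bystander.
- brown_bottle: Brown bottle with a black cap, 42 mm wide, 84 mm high; bystander.
- pot: Small cream pot with a lid, 36 mm wide, 33 mm high; bystander.
Mind the look-alikes: they are no part of the job. Leave any green or purple look-alike of the middle_cell alone.

How it is judged (in metres and radians):
On the way:
1. the middle cell is clicked home in the holder, the ball sprung out over its shoulder, with the carriage still pulled out (z of middle_cell in the frame of cell_well below -0.0295 m and horizontal distance between middle_cell and cell_well below 0.004 m and angle between middle_cell's own z axis and vertical below 0.08 rad and value of joint ball below 0.0011 m and value of joint carriage above 0.06 m), for 0.3 s.
At the end, for the whole second after the job is handed in: The middle cell stands upright and at rest in the well, within 4 mm of its axis, at least 29.5 mm below the mouth, with the ball sprung out over its shoulder (pushed back less than 1.1 mm, so only in the last 2 mm of the way), and the carriage is within 3 mm of fully home (z of middle_cell in the frame of cell_well below -0.0295 m and horizontal distance between middle_cell and cell_well below 0.004 m and angle between middle_cell's own z axis and vertical below 0.08 rad and value of joint ball below 0.0011 m and value of joint carriage below 0.003 m and linear speed of middle_cell below 0.02 m/s); the robot touches nothing.
It fails at once if the cell pressed on the photometer, its carriage or its holder with more than 36 N in all (contact force between middle_cell and photometer above 36 N).
It fails at once if another cell pulled up or shifted by more than 12 mm (distance of any of short_cell, long_cell from where it was at the start of the episode above 0.012 m).
It fails at once if a bottle, flask, beaker or pot shifted by more than 20 mm or knocked over (distance of any of wash_bottle, conical_flask, small_beaker, brown_bottle, pot from where it was at the start of the episode above 0.02 m or angle between any of wash_bottle, conical_flask, small_beaker, brown_bottle, pot's own z axis and vertical above 0.5 rad).
It also fails if it takes over 54 s, if anything falls off the work surface, if the arm or the gripper's body presses on something with over 40 N, if the wrist force passes 120 N, or if a joint passes its speed limit or range.

ROBOT

A 6-joint arm with a two-finger parallel gripper is mounted at the origin on a cart in front of the work surface, level with it; the furniture and walls round the work are solid. World frame = base frame: x ahead of the robot, y to its left, z up, the work surface at z = 0. Lengths are in mm, angles in rad, forces in N, time in s.
With the tool pointing down it reaches from about 325 to 850 mm from the base axis. Payload 4.4 kg.
Tool frame: the origin (TCP) lies at the very end of the fingers, on their centre line; the grasp point (between the pads) lies behind it (ctrl.pinch_z is the z of the grasp point in the tool frame, in mm); z points along the fingers, y is the line along which they close (so a half turn about z gives the same grasp; the last joint's range is limited). The gripper opens to 94 mm and grips with 3 to 60 N. Pads are 16 mm wide; open, the fingers measure 119 mm over their backs; the gripper's body (75 mm by 177 mm) begins 78 mm behind the grasp point.
Start: joints at [1.034, 0.207, 1.542, -0, 1.393, -0.15], TCP at [216.382, 532.734, 205.447] pointing down, gripper open.
Joint ranges: [-2.73, 2.73], [-0.86, 2.22], [0.23, 2.46], [-1.11, 4.25], [0.08, 2.63], [-2.82, 2.82]. Speed limits (rad/s): [2.79, 2.79, 3.14, 3.14, 3.14, 3.14].

INTERFACE

Orientations are given as a rotation vector (axis times angle).
In Python, from bench import ctrl, eoat, camera, camera_params, workorder gives the robot as it stands. Calls block until the motion is done:
- ctrl.move_ptp(position, orientation): joint-space move of the TCP to a pose.
- ctrl.move_straight(position, rate=150, frame=None, until_force=None): straight line of the TCP; frame=None keeps the orientation; rate is the mean speed in mm/s. With until_force (N) it stops when the force on the tool has changed by that much, and returns True; else False.
- ctrl.set_joints(angles): joint-space move.
- eoat.gripper_to(opening, strength=None): finger opening in mm; strength is the grip in N (None keeps the last); returns when the fingers have stopped.
- ctrl.sleep(seconds).
- ctrl.inverse_kinematics(position, orientation): joint angles nearest the present ones, or None.
- camera(name): name is "scene" or "top" or "wrist"; returns the picture (420x560x3 uint8, red, green, blue); there is no depth.
- camera_params(name): a dict with "fov_y" (degrees; the focal length in pixels is half the picture's height over the tangent of half this angle, whatever the lens; pixels are square), "cx", "cy" (the principal point, pixels), "pose" (4x4, takes a point from camera to world coordinates); the wrist camera has in their place "hand_eye" (4x4, takes a point from camera to tool coordinates, whose origin is the TCP and whose axes are the flange's). Camera axes: x right, y down, z forward; pixel columns grow to the right and rows downward; lengths in mm; the calibration is good to about 2 mm. The wrist camera is an equidistant fisheye: a pixel r from the principal point sees the ray r / f radians off the axis. A picture is of the moment at which its call begins: read the wrist's pose just before it. camera_params takes no time and is no camera call.
A pose or a line that the arm cannot do raises ctrl.PlanningError and nothing moves.
- workorder.sign_off(): hands the job in; it is judged then, once.
Readings, each from a call of its own:
- ctrl.get_time_s(): time.
- ctrl.get_q(): joint angles.
- ctrl.get_joint_vel(): joint speeds.
- ctrl.get_joint_torque(): joint torques, N m.
- ctrl.get_ee_pos(): TCP position.
- ctrl.get_tool_rot(): TCP orientation.
- ctrl.get_wrist_force(): force on the tool from outside, world axes, zero at the start.
- ctrl.get_ft_torque(): the same for the moment, N m.
- ctrl.get_gripper_width(): finger opening in mm.
- ctrl.get_grip_force(): force on a finger pad.
Only numpy, scipy, OpenCV 4.12 (cv2) and the standard library are available. Lean on these libraries where they do the work, as an engineer would, in place of code of your own. Each camera call takes 0.05 s, during which the arm holds its last target. There are 200 camera calls.

## Working session

There is one attempt and no reset: what is moved stays moved. The work goes in short steps, each a Python script; the robot and the scene stay as the last script left them, time stands still between calls to the robot, and variables do not carry over. Pictures are saved under pics/ and viewed, at most 10 in all, crops included, and the job is handed in when it is done.

```bash
ls; mkdir -p pics
python3 - <<'E'
from bench import ctrl,eoat,camera,camera_params
import cv2,numpy as np
for n in("scene","top","wrist"):
    im=camera(n); cv2.imwrite(f"pics/{n}0.png",im[:,:,::-1]); p=camera_params(n); print(n,p)
print(ctrl.get_time_s(),ctrl.get_tool_rot(),ctrl.pinch_z)
a=[cv2.imread(f"pics/{n}0.png") for n in("scene","top")]
E
```

```text
pics
scene {'fov_y': 54.566457111742416, 'cx': 277.5519685364283, 'cy': 213.3187745635806, 'pose': array([[ 8.53197821e-01, -2.30974467e-01,  4.67658287e-01,
         1.00350545e+02],
       [-5.21282205e-01, -4.08270746e-01,  7.49386323e-01,
        -8.25360640e+02],
       [ 1.78420913e-02, -8.83156721e-01, -4.68738590e-01,
         5.41281159e+02],
       [ 0.00000000e+00,  0.00000000e+00,  0.00000000e+00,
         1.00000000e+00]])}
top {'fov_y': 56.059097001097186, 'cx': 278.63034175575643, 'cy': 209.59664515592252, 'pose': array([[ 6.27928718e-03, -9.78499554e-01,  2.06153326e-01,
         3.46697244e+02],
       [-9.99965046e-01, -7.28246382e-03, -4.10771886e-03,
        -3.87381177e+01],
       [ 5.52070521e-03, -2.06120326e-01, -9.78511080e-01,
         1.20490610e+03],
       [ 0.00000000e+00,  0.00000000e+00,  0.00000000e+00,
         1.00000000e+00]])}
wrist {'fov_y': 65.70646984690485, 'cx': 279.0030771972318, 'cy': 207.68475911301442, 'hand_eye': array([[ 3.03574361e-04, -9.57621894e-01, -2.88028151e-01,
         8.41193600e+01],
       [ 9.99999926e-01,  2.22104957e-04,  3.15530856e-04,
         3.08443142e-01],
       [-2.38186775e-04, -2.88028225e-01,  9.57621890e-01,
        -1.77889382e+02],
       [ 0.00000000e+00,  0.00000000e+00,  0.00000000e+00,
         1.00000000e+00]])}
0.15 [-6.02163720e-01 -3.08276855e+00  2.55516233e-03] -18.8
```

View pics/top0.png

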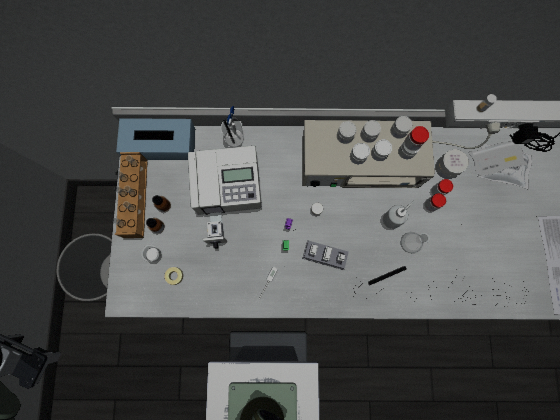

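View pics/scene0.png

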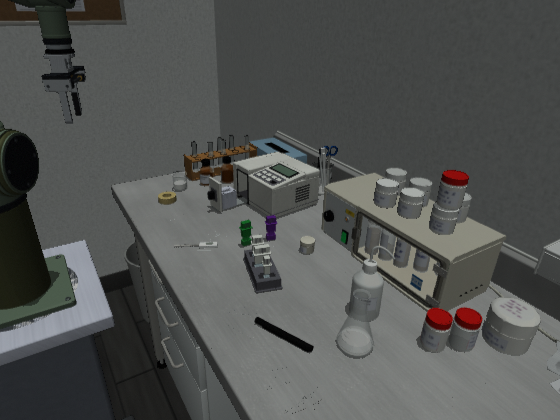

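The top view shows the photometer at about (223,180), with its carriage pulled out at (214,231). The stand is at (326,255), tilted in yaw, and the green and purple look-alikes are at (285,245) and (289,225). The scene view agrees. Next I'll get rough positions and take close wrist pictures.

```bash
cat > h.py <<'E'
from bench import ctrl,eoat,camera,camera_params,workorder
import cv2,numpy as np
from scipy.spatial.transform import Rotation as R
def T_tool():
    T=np.eye(4);T[:3,:3]=R.from_rotvec(ctrl.get_tool_rot()).as_matrix();T[:3,3]=ctrl.get_ee_pos();return T
def cam(name,T=None):
    p=camera_params(name); f=210/np.tan(np.radians(p['fov_y']/2))
    return (p['pose'] if name!='wrist' else T@p['hand_eye']),f,p['cx'],p['cy']
def ray(name,u,v,T=None):
    P,f,cx,cy=cam(name,T); d=np.array([u-cx,v-cy,f],float)
    if name=='wrist':
        r=np.hypot(d[0],d[1]);a=r/f; s=np.sin(a)/max(r,1e-9); d=np.array([d[0]*s,d[1]*s,np.cos(a)])
    return P[:3,3],P[:3,:3]@(d/np.linalg.norm(d))
def onz(name,u,v,z,T=None):
    o,d=ray(name,u,v,T); return (o+d*(z-o[2])/d[2])
def proj(name,X,T=None):
    P,f,cx,cy=cam(name,T); q=P[:3,:3].T@(np.asarray(X,float)-P[:3,3])
    if name=='wrist':
        r=np.hypot(q[0],q[1]); a=np.arctan2(r,q[2]); return cx+f*a*q[0]/r, cy+f*a*q[1]/r
    return cx+f*q[0]/q[2],cy+f*q[1]/q[2]
def down(yaw): # tool z down, tool x at angle yaw in the world
    c,s=np.cos(yaw),np.sin(yaw); return R.from_matrix(np.array([[c,s,0],[s,-c,0],[0,0,-1]])).as_rotvec()
def snap(fn):
    T=T_tool(); im=camera('wrist'); cv2.imwrite(f'pics/{fn}.png',im[:,:,::-1]); np.save(f'pics/{fn}.npy',T)
E
python3 - <<'E'
from h import *
for n,u,v,z in [('standL',306,249,26),('standR',347,262,26),('stand',326,255,26),('block',214,229,54),('tab',214,244,50),('phFL',194,213,114),('phFR',261,207,114),('phBL',189,153,114),('phBR',255,147,114),('green',285,245,60),('pot',317,209,33)]:
    print(n,onz('top',u,v,z).round(1))
M=R.from_rotvec(ctrl.get_tool_rot()).as_matrix();print(M.round(2))
t=cv2.imread('pics/top0.png')
a=cv2.resize(t[225:275,270:370],None,fx=6,fy=6,interpolation=3);b=cv2.resize(t[140:250,160:290],None,fx=4,fy=4,interpolation=3)
cv2.imwrite('pics/c.png',a)
# stand: yaw so that tool x is ~ stand direction; test reach
for p in ([300,-110,230],[330,130,230]):
  for y in (-2.8,-1.57,0,0.3,1.57,3.1):
    print(p,y,ctrl.inverse_kinematics(p,down(y)))
E
```

```text
standL [ 475.2 -126.3   26. ]
standR [ 437.3 -248.    26. ]
stand [ 457.7 -185.9   26. ]
block [529.3 146.6  54. ]
tab [485.4 145.5  50. ]
phFL [565.  195.1 114. ]
phFR [583.7   6.6 114. ]
phBL [742.9 218.6 114. ]
phBR [763.   26.9 114. ]
green [482.7 -62.8  60. ]
pot [ 596.3 -160.2   33. ]
[[-0.93  0.38 -0.  ]
 [ 0.38  0.93 -0.  ]
 [ 0.   -0.   -1.  ]]
[300, -110, 230] -2.8 [-6.24599441e-01 -4.17896656e-01  2.05441876e+00 -4.44089210e-16
  1.50507055e+00 -2.53698842e+00]
[300, -110, 230] -1.57 [-0.62459944 -0.41789666  2.05441876  0.          1.50507055  2.51619689]
[300, -110, 230] 0 [-6.24599441e-01 -4.17896656e-01  2.05441876e+00 -4.44089210e-16
  1.50507055e+00  9.46196886e-01]
[300, -110, 230] 0.3 [-0.62459944 -0.41789666  2.05441876  0.          1.50507055  0.64619689]
[300, -110, 230] 1.57 [-0.62459944 -0.41789666  2.05441876  0.          1.50507055 -0.62380311]
[300, -110, 230] 3.1 [-6.24599441e-01 -4.17896656e-01  2.05441876e+00 -4.44089210e-16
  1.50507055e+00 -2.15380311e+00]
[330, 130, 230] -2.8 [ 1.29778465e-01 -3.21924532e-01  1.99063869e+00 -4.44089210e-16
  1.47287850e+00 -1.78261052e+00]
[330, 130, 230] -1.57 None
[330, 130, 230] 0 [ 1.29778465e-01 -3.21924532e-01  1.99063869e+00 -4.44089210e-16
  1.47287850e+00  1.70057479e+00]
[330, 130, 230] 0.3 [ 0.12977847 -0.32192453  1.99063869  0.          1.4728785   1.40057479]
[330, 130, 230] 1.57 [ 0.12977847 -0.32192453  1.99063869  0.          1.4728785   0.13057479]
[330, 130, 230] 3.1 [ 0.12977847 -0.32192453  1.99063869  0.          1.4728785  -1.39942521]
```

Run:
```python
from h import *
ctrl.move_ptp([529,147,180],down(0.1+np.pi)); snap('w_car')
ctrl.move_ptp([458,-186,190],down(-0.3+np.pi)); snap('w_std')
print(ctrl.get_time_s(),ctrl.get_q())
a=cv2.imread('pics/w_car.png');b=cv2.imread('pics/w_std.png')
```

```text
3.3417 [-5.58986696e-01  4.78281475e-02  1.75269751e+00  4.75259751e-04
  1.34119333e+00 -1.83169680e+00]
```

View pics/w_car.png

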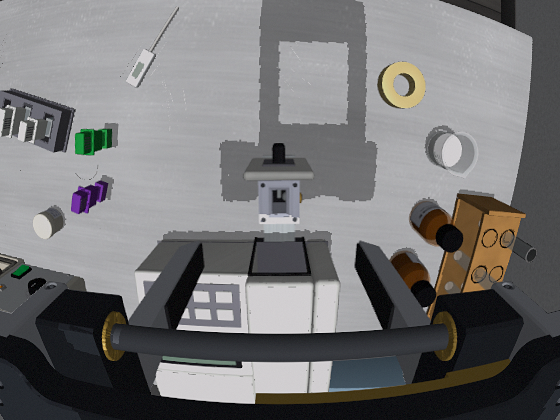

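View pics/w_std.png

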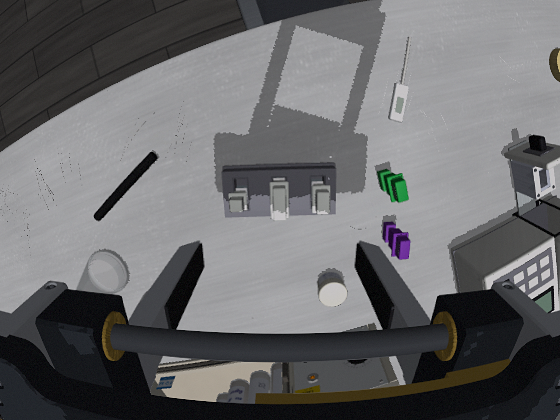

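The carriage view shows the holder block at about (280,200), with its plate and tab above it. In the stand view the cells are at columns 237, 280 and 321; the longest is at 280, and the middle-sized one is probably 321. I'll zoom in on both.

Run:
```python
import cv2,numpy as np
a=cv2.imread('pics/w_car.png')[135:235,235:325];b=cv2.imread('pics/w_std.png')[155:225,215:345]
A=cv2.resize(a,(540,600),interpolation=0)[:, :];B=cv2.resize(b,(780,420),interpolation=0)
cv2.imwrite('pics/zc.png',A);cv2.imwrite('pics/zs.png',B)
```

```text
(no output)
```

View pics/zc.png

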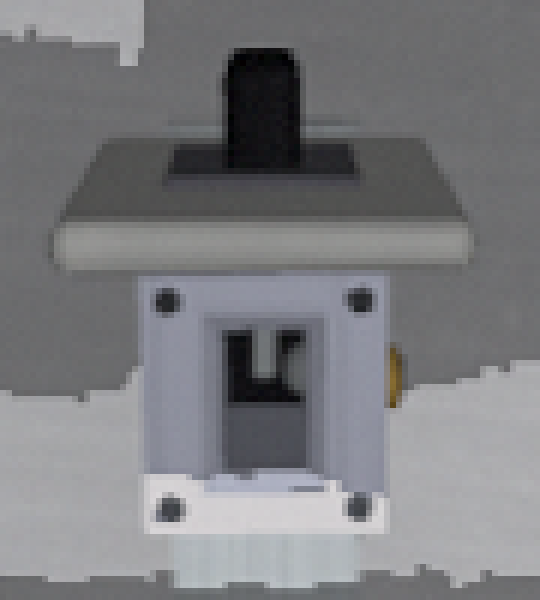

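View pics/zs.png

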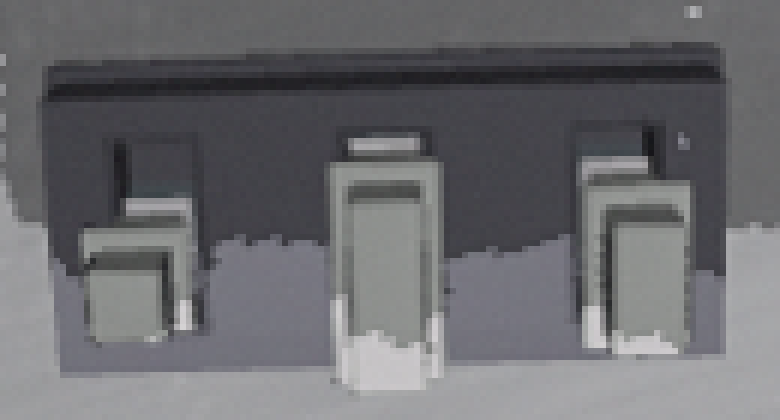

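The middle cell is the right-hand one: its top face runs from about (317,192) to (329,214) px. The longest cell is in the centre slot and the short one is on the left. The well mouth is centred at about (279.3,202.3). Now converting these to positions.

Run:
```python
from h import *
Tc=np.load('pics/w_car.npy');Ts=np.load('pics/w_std.npy')
c=lambda p,z:onz('wrist',235+p[0]/6-.5,135+p[1]/6-.5,z,Tc)
s=lambda p,z:onz('wrist',215+p[0]/6-.5,155+p[1]/6-.5,z,Ts)
def show(n,f,pts,z):
    P=np.array([f(p,z) for p in pts])[:,:2]; m=P.mean(0); e=(P[1]-P[0]);g=P[3]-P[0]
    h=P[2]-P[1]; k=P[2]-P[3]
    yaw=lambda v:np.degrees(np.arctan2(v[1],v[0])).round(1)
    print(n,m.round(1),'len',np.linalg.norm(e).round(1),np.linalg.norm(g).round(1),'ang',yaw(e),yaw(k),yaw(g),yaw(h))
    return m
show('block',c,[(140,275),(388,275),(388,532),(142,532)],54)
show('mouth',c,[(205,318),(327,318),(327,490),(205,490)],54)
show('plate top',c,[(58,265),(470,265),(470,222),(60,222)],94)
show('stand',s,[(48,98),(718,78),(722,355),(62,375)],26)
show('slot',s,[(113,138),(200,138),(205,330),(125,330)],26)
show('top face',s,[(612,222),(685,222),(687,354),(614,354)],72)
show('rim',s,[(585,185),(691,182),(691,354),(580,354)],57)
print('tab front',c((262,50),62))
print('tool',Tc[:3,3],Ts[:3,3])
show('holes',c,[(167,300),(360,300),(358,507),(170,509)],54)
```

```text
block [530.5 147.9] len 39.5 43.3 ang 95.8 95.8 5.2 6.8
mouth [530.3 148.2] len 19.5 28.9 ang 95.8 95.8 5.3 6.3
plate top [496.1 144.5] len 57.0 6.1 ang 95.8 95.8 -178.2 -172.9
stand [ 460.1 -185.2] len 120.1 52.3 ang 74.6 74.7 -16.8 -13.8
slot [ 449.2 -224.9] len 15.7 36.1 ang 72.5 72.9 -15.6 -17.1
top face [ 470.7 -144.9] len 11.6 21.8 ang 73.2 72.8 -14.4 -13.8
rim [ 471.6 -145.3] len 17.6 29.1 ang 74.9 72.8 -17.2 -14.7
tab front [472.54806406 141.70697387  62.        ]
tool [528.78429512 147.75332036 180.05194401] [ 458.39160482 -185.15908691  190.008647  ]
holes [530.4 147.8] len 30.8 35.2 ang 95.8 96.4 5.8 6.0
```

```bash
cat >> h.py <<'E'
PY=0.101+np.pi; WELL=np.array([530.4,148.0]); UX=np.array([np.cos(.101),np.sin(.101)])
E
python3 - <<'E'
from h import *
o=down(-0.269+np.pi)
eoat.gripper_to(28,30)
ctrl.move_ptp([470.9,-145,130],o)
print(ctrl.move_straight([470.9,-145,75],rate=80,until_force=8))
print(ctrl.move_straight([470.9,-145,58.5],rate=30,until_force=6),ctrl.get_ee_pos(),ctrl.get_wrist_force())
eoat.gripper_to(5,30)
print(ctrl.get_gripper_width(),ctrl.get_grip_force(),ctrl.get_wrist_force())
print(ctrl.move_straight([470.9,-145,100],rate=50,until_force=15),ctrl.get_wrist_force())
ctrl.move_straight([470.9,-145,190],rate=150)
print(ctrl.get_gripper_width())
ctrl.move_ptp([*WELL,190],down(PY))
print(ctrl.get_ee_pos(),ctrl.get_time_s()); snap('w_hold')
cv2.imwrite('pics/zh.png',cv2.resize(cv2.imread('pics/w_hold.png')[130:330,160:400],(720,600),interpolation=2))
E
```

```text
False
False [ 470.86704565 -144.99837984   58.40974291] [0.35071392 0.24055676 0.05582299]
12.386710931374353 30.000118017196655 [0.92309516 0.31153569 0.41840754]
False [-0.17378741  0.0512841  -1.27469307]
12.35302716748198
[530.23530872 147.03687276 189.4713753 ] 9.6583
```

View pics/zh.png

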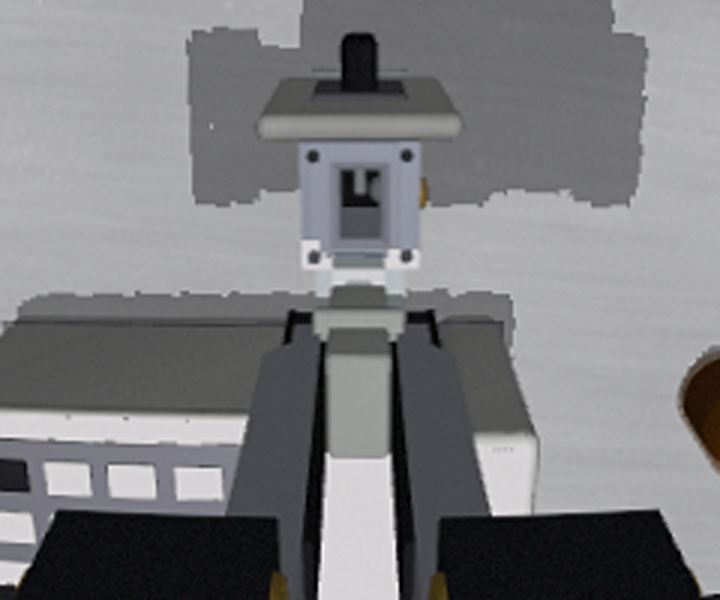

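The cell is held squarely between the pads, width 12.4 mm, with the empty well visible ahead of it. Before descending I'll check the offset between cell and well.

Run:
```python
from h import *
T=np.load('pics/w_hold.npy');T2=T_tool();print(T[:3,3],T2[:3,3])
f=lambda p,z:onz('wrist',160+p[0]/3-.33,130+p[1]/3-.33,z,T)[:2]
h=np.mean([f(p,54) for p in [(313,156),(406,156),(406,257),(314,257)]],0)
zt=T[2,3]-52.4+66
P=np.array([f(p,zt) for p in [(327,352),(390,352),(388,456),(330,456)]])
t=P.mean(0); print('well',h,'cell top',t,'len',np.linalg.norm(P[1]-P[0]),np.linalg.norm(P[3]-P[0]),'cell-TCP in x',(t-T[:2,3])@UX,'y',(t-T[:2,3])@[-UX[1],UX[0]])
```

```text
[530.23530872 147.03687276 189.4713753 ] [530.40774353 146.71567486 189.66685862]
well [530.96785362 147.85388131] cell top [529.25470322 147.39907626] len 11.560290991464505 21.98539316315665 cell-TCP in x -0.939087779256655 y 0.4592305078110579
```

Run:
```python
from h import *
g=np.array([531.2,147.5])
E=lambda:np.mean([ctrl.get_ee_pos() for _ in range(5)],0)
ctrl.move_straight([*g,125],rate=100,frame=down(PY)); ctrl.sleep(.3); e=E(); print(e)
cmd=g+(g-e[:2]); 
ctrl.move_straight([*cmd,114],rate=40); ctrl.sleep(.2); print(E(),ctrl.get_wrist_force(),(R.from_rotvec(down(PY)).inv()*R.from_rotvec(ctrl.get_tool_rot())).as_rotvec())
r=ctrl.move_straight([*cmd,97.5],rate=15,until_force=6); print(r,E(),ctrl.get_wrist_force())
print(ctrl.get_time_s())
```

```text
[531.64949205 147.59568415 125.67197503]
[530.94927219 147.42692369 114.14976696] [-0.72650006  0.1742342  -0.41794917] [-2.47785779e-05 -3.66342481e-04  2.71205927e-05]
False [530.88688176 147.42694201  97.65614075] [-0.52491902 -0.49421358 -1.02433431]
12.6833
```

The cell is 9 mm into the well with almost no force. Continuing past the ball, slowly and with a force stop.

Run:
```python
from h import *
p=ctrl.get_ee_pos(); xy=[531.0,147.4]
for z in np.arange(94.5,59,-3):
    r=ctrl.move_straight([*xy,z],rate=10,until_force=9)
    e=ctrl.get_ee_pos();w=ctrl.get_wrist_force(); print(r,e.round(2),w.round(1),round(ctrl.get_gripper_width(),2))
    if r or w[2]>13: break
print(ctrl.get_time_s())
```

```text
False [530.92 147.39  94.38] [-0.4  0.6  0.2] 12.01
False [530.94 147.4   91.39] [-0.3 -0.1 -1.1] 11.77
False [530.98 147.41  88.42] [-0.   0.5 -1. ] 12.19
False [530.95 147.39  85.4 ] [-0.  -0.3 -0.9] 12.31
False [531.31 147.09  82.9 ] [-0.4 -1.1  3. ] 12.29
False [531.26 147.14  79.59] [ 0.5 -1.8  1.9] 12.05
False [531.04 147.19  76.04] [ 1.7 -2.5 -0.3] 11.83
False [530.96 147.23  73.2 ] [ 1.3 -2.9  0.3] 12.22
False [530.97 147.28  70.25] [ 2.2 -3.6 -0.5] 12.22
False [531.02 147.29  67.47] [ 1.5 -4.9  2.6] 11.82
False [530.81 147.35  63.91] [ 2.5 -4.7 -0.9] 12.46
True [531.14 147.48  62.54] [-1.1 -0.   4.8] 12.38
17.9333
```

The ball's side thrust fell from about 5 N to 0 and the force rose at the same point, which suggests a click and contact with the floor. One gentle press to confirm it has bottomed.

Run:
```python
from h import *
r=ctrl.move_straight([531.1,147.45,60.5],rate=6,until_force=8)
print(r,ctrl.get_ee_pos(),ctrl.get_wrist_force(),ctrl.get_gripper_width())
ctrl.sleep(.3); print(ctrl.get_ee_pos(),ctrl.get_wrist_force())
eoat.gripper_to(28); print(ctrl.get_wrist_force(),ctrl.get_ee_pos())
ctrl.move_straight([531.1,147.45,190],rate=120)
ctrl.sleep(.2);snap('w_in');print(ctrl.get_time_s())
cv2.imwrite('pics/zi.png',cv2.resize(cv2.imread('pics/w_in.png')[120:220,220:340],(720,600),interpolation=0))
```

```text
True [531.21022174 147.54668675  62.51941896] [-0.79875133 -0.51512858  4.28652117] 12.07988304421485
[531.28894063 147.31506757  62.50041581] [-0.75165063  1.3190108   5.92007629]
[-0.38193022 -0.27575098  0.08300685] [531.18499705 146.39807522  61.93890685]
20.475
```

View pics/zi.png

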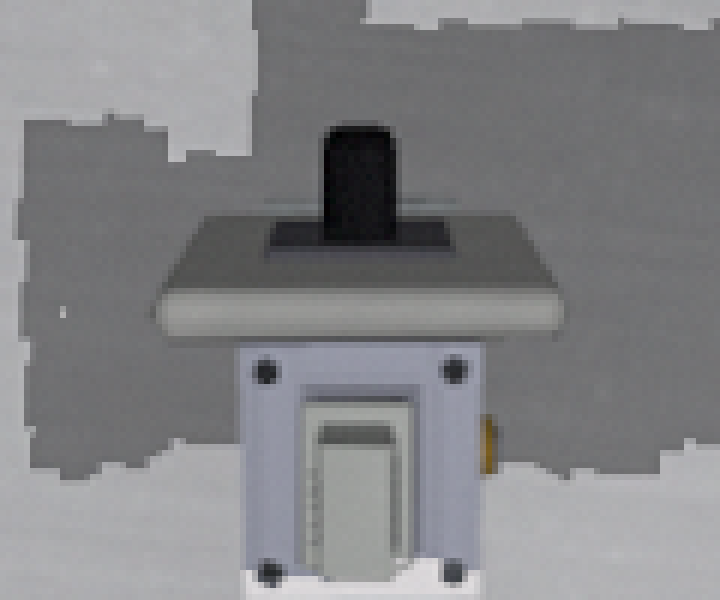

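The cell is in the well and upright, with its rim close over the block. I'll check the height of its top (about 76 mm seated, 83 mm if lifted) by projection.

Run:
```python
from h import *
T=np.load('pics/w_in.npy'); uy=np.array([-UX[1],UX[0]])
f=lambda p,z:onz('wrist',220+p[0]/6-.5,120+p[1]/6-.5,z,T)[:2]
w=np.mean([f(p,54) for p in [(265,372),(455,371),(454,572),(270,572)]],0); print('well',w)
for z in (76,83):
  P=[proj('wrist',[*(w+a*UX+b*uy),z],T) for a,b in((-11.25,0),(11.25,0),(-11.25,-6.25),(-11.25,6.25))]
  print(z,[((u-220+.5)*6,(v-120+.5)*6) for u,v in P])
for z in (61-0,68): print('rim',z,[(v-120+.5)*6 for u,v in [proj('wrist',[*(w+a*UX),z],T) for a in (-14.25,14.25)]])
print(proj('wrist',[0,0,0],T) is not None, ctrl.get_ee_pos())
```

```text
well [530.78553849 147.8271244 ]
76 [(np.float64(360.82508696010314), np.float64(439.43801165431006)), (np.float64(360.6267684719347), np.float64(578.623092779417)), (np.float64(320.17832172892224), np.float64(439.37682297966916)), (np.float64(401.47462572223355), np.float64(439.5251424952454))]
83 [(np.float64(360.7295027217034), np.float64(450.7109490642226)), (np.float64(360.52761631160354), np.float64(592.7806085236537)), (np.float64(319.14592158265145), np.float64(450.64644420536075)), (np.float64(402.31606103604133), np.float64(450.79919583878336))]
rim 61 [np.float64(398.78094841381676), np.float64(567.6536000049994)]
rim 68 [np.float64(408.64381376880584), np.float64(580.8963282481591)]
True [530.69799512 147.38358079 189.26611888]
```

The top edges measure 443 and 579, matching the 76 mm prediction, so the cell is clicked and down. Now I'll close the fingers and push the tab.

Run:
```python
from h import *
tab=np.array([530.8,147.6])-57*UX
P=lambda d:(tab+d*UX)
ctrl.move_straight([*P(-30),190],rate=200)
eoat.gripper_to(0,10)
ctrl.move_straight([*P(-30),43],rate=120,until_force=10)
print(ctrl.get_ee_pos(),P(-30))
for d,rt in((-4,40),(65,45),(110,20)):
    r=ctrl.move_straight([*P(d),43],rate=rt,until_force=12)
    e=ctrl.get_ee_pos(); print(d,r,(e[:2]-tab)@UX,e[2],ctrl.get_wrist_force().round(1),ctrl.get_time_s())
    if r and d<100: break
```

```text
[445.05797526 138.95552609  43.73720549] [444.24336641 138.82793175]
-4 False -3.8187137475815893 42.866444324815085 [-0.6  0.3 -0.4] 23.825
65 False 65.05734609035018 42.96611197082277 [-1.4  1.4 -1.1] 25.5083
110 True 76.8566666078542 42.40556116426534 [-0.4  0.2 -0.1] 26.5083
```

Run:
```python
from h import *
tab=np.array([530.8,147.6])-57*UX
P=lambda d:(tab+d*UX)
for i in range(2):
    r=ctrl.move_straight([*P(110),43],rate=20,until_force=18)
    e=ctrl.get_ee_pos(); print(r,(e[:2]-tab)@UX,ctrl.get_wrist_force().round(1),ctrl.get_time_s())
ctrl.move_straight([*P(30),43],rate=100)
ctrl.move_straight([*P(0),190],rate=150)
ctrl.sleep(.2);snap('w_end');print(ctrl.get_time_s())
cv2.imwrite('pics/ze.png',cv2.resize(cv2.imread('pics/w_end.png')[130:330,160:400],(720,600),interpolation=2))
```

```text
True 76.65889202143019 [ 0.  -0.3 -0.3] 27.2333
True 76.33476163469045 [-1.2 -0.1 -0.3] 27.8917
29.9
```

View pics/ze.png

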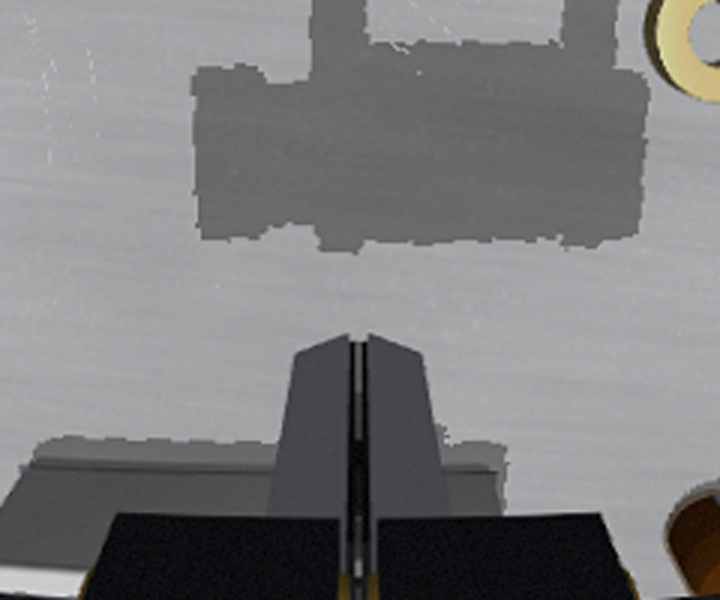

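The pushes ended three times at the same hard stop, but the fingers hide the front in this view. I'll step back and look from the fixed cameras.

Run:
```python
from h import *
ctrl.move_ptp([330,-60,230],down(PY)); ctrl.sleep(.2)
s=camera('scene')[:,:,::-1];t=camera('top')[:,:,::-1]
A=cv2.resize(s[140:230,200:330],(520,360),interpolation=2);B=cv2.resize(t[140:260,180:270],(270,360),interpolation=2)
cv2.imwrite('pics/fin.png',np.hstack([A,B]));print(ctrl.get_time_s())
```

```text
31.1917
```

View pics/fin.png

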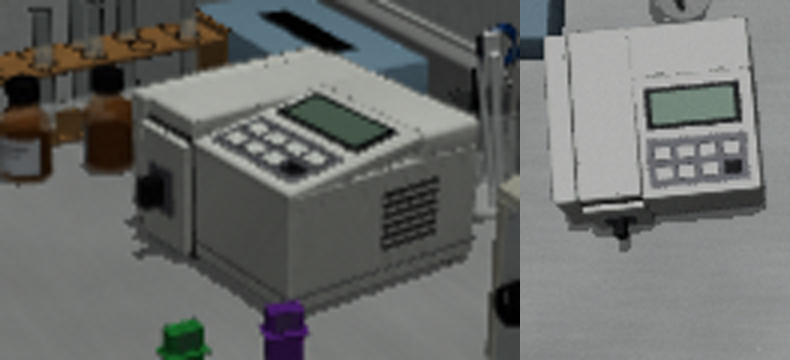

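The plate is closed on the photometer's face in both views, and the arm is clear. Signing off.

```bash
python3 -c "
from h import *
print(workorder.sign_off())"
```

```text
the job is handed in; nothing more can be done
None
```

The job is handed in at about 31 s, verdict not reported: the middle cell bottomed in the well with its top at clicked-in height, the carriage is pushed to its stop with its front closed on the housing, and I saw no contact with the other cells, glassware or bottles.

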